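Zero the bag sealer's timer with its treadle and fit the timer knob

ROBOT

A 6-joint arm with a two-finger parallel gripper is mounted at the origin on the work surface; the furniture and walls round the work are solid. World frame = base frame: x ahead of the robot, y to its left, z up, the work surface at z = 0. Lengths are in m, angles in rad, forces in N, time in s.
With the tool pointing down it reaches from about 0.25 to 0.85 m from the base axis. Payload 12.5 kg.
Tool frame: the origin (TCP) lies on the mounting face of the last link; the fingertips stand 186 mm ahead of it and the grasp point (between the pads) lies manip.grip_depth ahead of it (manip.grip_depth is the distance from the TCP to the grasp point, in m); z points along the fingers, y is the line along which they close (so a half turn about z gives the same grasp; the last joint's range is limited). The gripper opens to 93 mm and grips with 3 to 60 N. Pads are 15 mm wide; open, the fingers measure 128 mm over their backs; the gripper's body (75 mm by 188 mm) begins 65 mm behind the grasp point.
Start: joints at [1.234, 0.351, 1.652, -0, 1.139, -0.085], TCP at [0.137, 0.533, 0.405] pointing down, gripper open.
Joint ranges: [-2.75, 2.75], [-0.79, 2.1], [0.01, 2.65], [-1.57, 4.71], [0.07, 3.14], [-2.87, 2.87]. Speed limits (rad/s): [2.22, 2.22, 2.79, 3.14, 3.14, 3.14].

INTERFACE

Orientations are given as a unit quaternion [x, y, z, w].
In Python, from station import manip, viewer gives the robot as it stands.
- The arm moves only by the shell command python3 -m crank 'ROWS' [FORCE]. ROWS is JSON, a list of rows, each an object of numbers: "gripper": the opening, from -1 (shut) to 1 (fully open); "dx", "dy", "dz": the shift along the tool's x, y, z in cm; "wx", "wy", "wz": the turn, a rotation vector about the tool's x, y, z in degrees. A call has exactly 8 rows; each row shifts and turns the commanded pose from where the row before left it, along the tool's axes as they then stand; what a row does not reach is not made up. A row lasts 1/12 s, in which the tool goes at most 41.7 mm and 7.16 degrees, less where a joint would pass 70% of its speed; a pose out of reach is approached as far as the arm can. A call with a gripper value outside its range is refused whole. The fingers move at their own pace and stop on an object; FORCE is the grip in N (left out, the last holds). Time passes only in rows, so rows that do not move let the fingers close, or fill a call up. It gives the time, the measured TCP pose, the force, the opening and the grip force at its end, in the units of the state.
- manip.get_obs(): the state, without advancing time (a new reading comes with each control period).
- viewer.capture(name): name is "scene" or "top" or "wrist"; returns (picture, depth): 420x560x3 uint8, red, green, blue; 420x560 float32, m along the optical axis (not along the pixel's ray), 0 where there is no reading.
- viewer.camera_params(name): a dict with "camera_matrix" (3x3 intrinsics, pixels), "origin" and "orientation" of the camera in the world; the wrist camera has in their place "tool_from_camera" (4x4, takes a point from camera to tool coordinates, whose origin is the TCP and whose axes are the flange's). Camera axes: x right, y up, looking along -z (the intrinsics and any distortion apply to the point x, -y, -z); pixel columns grow to the right and rows downward; lengths in m; the calibration is good to about 2 mm. A picture is of the moment at which its call begins: read the wrist's pose just before it. camera_params takes no time and is no camera call.
- manip.close_job(): hands the job in; it is judged then, once.
The state is a dict: "time": time; "qpos": joint angles; "joint_velocities": joint speeds; "joint_torque": joint torques, N m; "ee_pos": TCP position; "tcp_rot": TCP orientation; "ft_force": force on the tool from outside, world axes, zero at the start; "moment": the same for the moment, N m; "grip_width": opening from 0.0 (shut) to 1.0 (fully open); "finger_force": force on a finger pad.
Only numpy, scipy, OpenCV 4.12 (cv2) and the standard library are available. Lean on these libraries where they do the work, as an engineer would, in place of code of your own. Each camera call takes 0.05 s, during which the arm holds its last target. There are 200 camera calls.

TASK

The timer knob has come off the bag sealer. Press the sealer's front treadle all the way down to its stop, which turns the D-shaped timer spindle back to zero, and let the treadle come up again; then pick up the knob, turn it so that the flat in its bore (the side of its nose) matches the flat of the spindle, so that the nose points at the zero mark away from the treadle, and push it fully onto the spindle. Finish while still holding the knob and pressing it, with the sprung spindle pushed right in and the timer still at zero; do not knock the goods on the table about.

Things in the scene. Friction and masses are not known exactly. Their poses are not given: they have to be found in the camera images.
- sealer: grey bench bag sealer, fixed to the table, 120 (x) x 140 (y) mm, deck 50 mm high, with a steel sealing bar along its back that rises to 66 mm. Origin on the table under the spindle's axis, mid-case; +x points from the treadle to the sealing bar, z up. A round aluminium dial plate (68 mm across, top at 52 mm) lies round the spindle; the long tick on its +x side is the zero mark
- treadle_pad (a point): point in the middle of the treadle's ribbed rubber tread to press on, on its top surface; about 119 mm in front (-x) of the sealer's axis, 51 mm high at rest and 34 mm when pressed to the stop. The treadle is a plate 50 mm wide, 72 mm long, that sticks out in front of the case, hinged at its rear edge 66 mm in front of the sealer's axis and 36 mm high
- treadle (a joint): rad: 0 at rest (up), grows as it is pressed, stop at 0.32. A spring brings it back up; about 4 N on the tread starts it and about 10 N holds it at the stop (a little more while it turns the spindle). On its way down it turns the spindle to zero and leaves it there
- spindle_top (a point): centre of the top end of the timer spindle, a vertical steel D-shaft 18 mm in diameter with one flat 4 mm from its axis, tip chamfered 2 mm over the top 3 mm; top 80 mm above the table at rest, it stands 28 mm out of the dial plate. The point turns with the spindle: its x axis points out of the flat, z up
- spindle (a joint): rad, turning of the spindle, counter-clockwise from above; at 0 the flat faces the sealer's +x, the zero mark. At the start it stands somewhere at 0.4 to 1.2. It turns stiffly (0.03 N m) and stays where it is left
- plunger (a joint): m: how far the spindle is pushed down into the case against its spring, 0 at rest, stop at 0.005. Needs 5 N to start and 10 N at the stop
- knob: loose black timer knob, 50 g, standing upright, bore down. Origin in the middle of its underside, z up: round skirt 44 mm across, 20 mm high; on it a bar grip along x, 42 mm long, 12 mm thick, from 20 to 38 mm high, with a pointed nose at its +x end, out to 30 mm from the axis. Seated, its underside is 62 mm over the table with the spindle out, 57 mm with it pushed in, 5 mm clear of the dial plate
- knob_bore (a point): centre of the blind end of the knob's bore, 18 mm above its underside. The bore opens below, 18 mm deep, D-shaped, 19.5 mm in diameter with its flat 4.75 mm from the axis on the nose's side (+x): 0.75 mm of play on the spindle all round. This point meets point spindle_top when the knob is fully on
- knob_nose (a point): tip of the knob's nose, 30 mm along +x from its axis and 29 mm above its underside
- candle_jar: clear glass tumbler with a candle in it, 76 mm across, 90 mm high; goods on the table, not to be disturbed; origin under its middle
- tape_roll: roll of packing tape lying flat, 93 mm across, 48 mm high; goods on the table, not to be disturbed; origin under its middle
- ribbon_spool_1: cardboard ribbon spool lying flat, 73 mm across, 24 mm high; goods on the table, not to be disturbed; origin under its middle
- ribbon_spool_2: another such ribbon spool, 73 mm across, 24 mm high; goods on the table, not to be disturbed; origin under its middle
- globe_2: little snow globe with a figure on top, 60 mm across, 73 mm high; goods on the table, not to be disturbed; origin under its middle
- gift_tags: block of gift tags with a string, 110x42x11 mm; goods on the table, not to be disturbed; origin under it, off its middle
- price_marker: marker pen lying down, 135 mm long, 17 mm thick; goods on the table, not to be disturbed; origin under its middle
There are look-alikes about, which are no part of the job. There is more than one size of the knob; the one meant has the size given above.

How it is judged:
On the way, in this order (a step that is already met when the one before it is completed fails the run):
1. the treadle is pressed down to its stop and the spindle stands at zero (value of joint treadle above 0.295 rad and value of joint spindle between -0.2 and 0.2 rad), for 0.1 s.
2. the treadle is up again and the knob is fully on the spindle, flat to flat (value of joint treadle below 0.06 rad and z of knob_bore in the frame of spindle_top between -0.003 and 0.003 m and horizontal distance between knob_bore and spindle_top below 0.003 m and angle between the x axis of knob and the x axis of spindle_top, either way round below 0.3 rad and x of knob_nose in the frame of spindle_top above 0.02 m and angle between knob's own z axis and vertical below 0.12 rad), for 0.1 s.
At the end, for the whole second after the job is handed in: The knob is fully on the spindle (within 3 mm), flat to flat, upright, nose at the zero mark with the spindle within 0.2 rad of zero; the fingers still hold it and press the spindle in at least 3.5 of its 5 mm; knob at rest, treadle up (all of step 2 and value of joint spindle between -0.2 and 0.2 rad and value of joint plunger above 0.0035 m and contact force between the fingers and knob above 2 N and linear speed of knob below 0.02 m/s); the arm keeps its last pose, push and grip.
It fails at once if one of the goods on the table is shoved more than 40 mm (distance of any of candle_jar, tape_roll, ribbon_spool_1, ribbon_spool_2, globe_2, gift_tags, price_marker from where it was at the start of the episode above 0.04 m).
It also fails if it takes over 54 s, if anything falls off the work surface, if the arm or the gripper's body presses on something with over 40 N, if the wrist force passes 120 N, or if a joint passes its speed limit or range.

## Working session

There is one attempt and no reset: what is moved stays moved. The work goes in short steps, Python scripts to look and compute and a shell command to move; the robot and the scene stay as the last step left them, time stands still between calls to the robot, and variables do not carry over. Pictures are saved under pics/ and viewed, at most 10 in all, crops included, and the job is handed in when it is done.

```bash
mkdir -p pics; ls; python3 - <<'E'
from station import manip, viewer
import cv2, numpy as np
print(manip.get_obs(), manip.grip_depth)
for n in ("top","scene"):
    im,d=viewer.capture(n); p=viewer.camera_params(n); print(n,p)
    cv2.imwrite(f"pics/{n}0.png",im[:,:,::-1]); np.savez(f"pics/{n}0.npz",im=im,d=d)
E
```

```text
pics
{'time': 0.0, 'qpos': array([ 1.23438845e+00,  3.51238781e-01,  1.65238244e+00,  3.35349012e-05,
        1.13912843e+00, -8.46202250e-02]), 'joint_velocities': array([-0.00078414,  0.00137828, -0.00060082, -0.00074578, -0.00041683,
        0.00093733]), 'joint_torque': array([-2.29215448e-04, -4.97325397e+01, -2.85258812e+01,  6.99098781e-02,
        2.57557654e-02, -6.76106902e-05]), 'ee_pos': array([0.13696883, 0.5325503 , 0.40421575]), 'tcp_rot': array([ 1.25568481e-01,  9.92084786e-01, -5.62543099e-04, -1.35773161e-04]), 'ft_force': array([0.26351688, 0.04081885, 0.48066285]), 'moment': array([ 0.00013264, -0.04083463, -0.00545376]), 'finger_force': 0.0, 'grip_width': 1.000530300389378} 0.1673
top {'camera_matrix': array([[433.93727215,   0.        , 277.27685277],
       [  0.        , 433.93727215, 216.21381898],
       [  0.        ,   0.        ,   1.        ]]), 'origin': array([0.56673601, 0.00720818, 1.23278906]), 'orientation': array([-0.01468213,  0.02167373,  0.71111091, -0.70259231])}
scene {'camera_matrix': array([[382.97604738,   0.        , 277.32456906],
       [  0.        , 382.97604738, 206.50023766],
       [  0.        ,   0.        ,   1.        ]]), 'origin': array([0.13886706, 0.4418926 , 0.83389144]), 'orientation': array([-0.13864197,  0.31572569,  0.85545965, -0.3863735 ])}
```

View pics/top0.png

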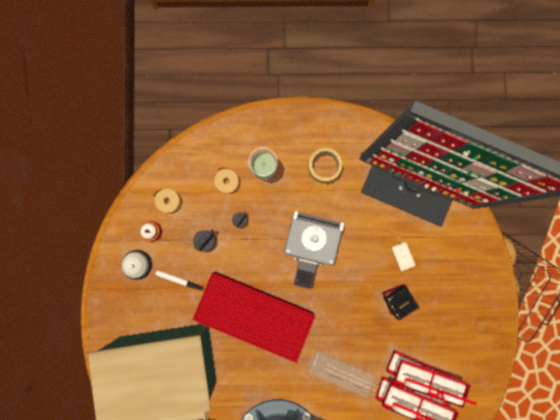

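View pics/scene0.png

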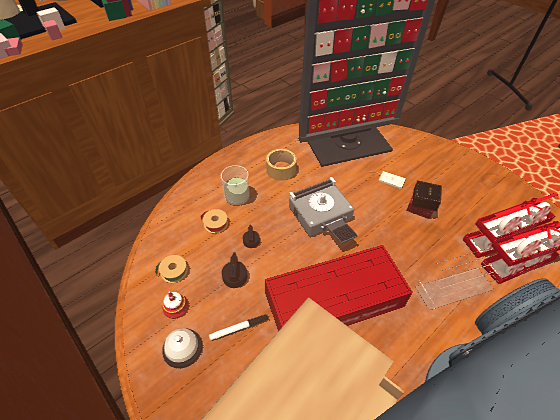

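The top view shows the sealer at about (313,238) and its treadle at (304,275). There is a large knob at (205,240) and a small one at (240,219). Next I'll measure them.

```bash
cat > h.py <<'E'
from station import manip, viewer
import cv2, numpy as np
from scipy.spatial.transform import Rotation as R
def campose(n,obs=None):
    p=viewer.camera_params(n); K=np.array(p["camera_matrix"])
    if n!="wrist": return K,R.from_quat(p["orientation"]).as_matrix(),np.array(p["origin"])
    T=np.array(p["tool_from_camera"]); Rt=R.from_quat(obs["tcp_rot"]).as_matrix()
    return K,Rt@T[:3,:3],Rt@T[:3,3]+obs["ee_pos"]
def rays(K,Rc,uv):
    uv=np.atleast_2d(uv).astype(float)
    c=np.c_[(uv[:,0]-K[0,2])/K[0,0],-(uv[:,1]-K[1,2])/K[1,1],-np.ones(len(uv))]
    return c@Rc.T
def plane(cam,uv,z):
    K,Rc,o=cam; r=rays(K,Rc,uv); return o+r*((z-o[2])/r[:,2])[:,None]
def cloud(cam,d):
    K,Rc,o=cam; v,u=np.mgrid[:d.shape[0],:d.shape[1]]
    P=(o+rays(K,Rc,np.c_[u.ravel(),v.ravel()])*d.reshape(-1,1)).reshape(*d.shape,3); P[d==0]=np.nan; return P
E
python3 - <<'E'
from h import *
a=np.load("pics/top0.npz"); cam=campose("top"); P=cloud(cam,a["d"]); im=a["im"].astype(int)
for nm,(u,v),r in (("big",(205,240),16),("small",(240,219),12)):
    m=np.zeros((420,560),np.uint8); cv2.circle(m,(u,v),r,1,-1)
    m&=(im.max(2)<90).astype(np.uint8); m=m.astype(bool)
    c=[ (P[...,2][m]>lo).sum() for lo in (.005,.02,.03,.04)]
    q=P[m]; q=q[q[:,2]>.008]
    print(nm,m.sum(),c,"z pct",np.nanpercentile(q[:,2],[50,95]).round(4),"min",q.min(0).round(4),"max",q.max(0).round(4))
# deck: 45..60mm
reg=np.zeros((420,560),bool); reg[205:270,275:350]=1
for lo,hi in((.045,.056),(.06,.07)):
    m=reg&(P[...,2]>lo)&(P[...,2]<hi); q=P[m]
    rc=cv2.minAreaRect((q[:,:2]*1000).astype(np.float32)); print(lo,m.sum(),rc, np.nanmedian(q[:,2]))
    if lo<.05: print([int(x) for x in cv2.boxPoints(rc).ravel()])
for uv,z in (((304,275),.051),((304,269),.05),((314,238),.08)): print(uv,plane(cam,uv,z).round(4),P[uv[1],uv[0]].round(4))
print(np.nanmedian(P[150:160,210:250,2]))
s=np.load("pics/top0.npz")["im"][:,:,::-1]
cv2.imwrite("pics/c1.png",cv2.resize(s[195:300,185:355],None,fx=4.6,fy=4.6,interpolation=cv2.INTER_CUBIC))
E
```

```text
big 261 [np.int64(256), np.int64(247), np.int64(176), np.int64(127)] z pct [0.0391 0.055 ] min [0.5374 0.169  0.011 ] max [0.5894 0.2235 0.0589]
small 131 [np.int64(128), np.int64(99), np.int64(55), np.int64(13)] z pct [0.0238 0.0414] min [0.6027 0.0821 0.0161] max [0.6381 0.116  0.0449]
0.045 1797 ((551.2213134765625, -99.1367416381836), (139.6851043701172, 151.326416015625), 75.48715209960938) 0.05093920737704405
[460, -147, 606, -185, 641, -50, 495, -12]
0.06 203 ((592.3516845703125, -110.18451690673828), (135.342529296875, 61.86812973022461), 75.82764434814453) 0.06258318892157133
(304, 275) [[ 0.4671 -0.0753  0.051 ]] [ 0.4669 -0.0755  0.0487]
(304, 269) [[ 0.4832 -0.0756  0.05  ]] [ 0.4829 -0.0759  0.0459]
(314, 238) [[ 0.5669 -0.1014  0.08  ]] [ 0.5669 -0.1011  0.083 ]
0.0009956405209869956
```

View pics/c1.png

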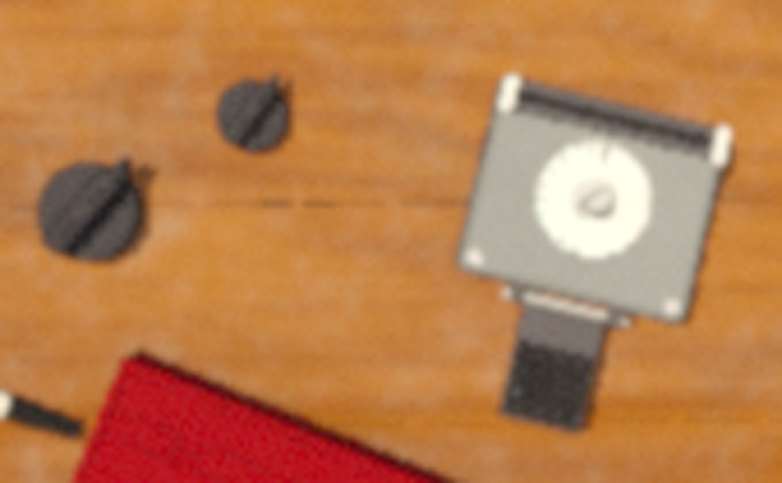

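The crop shows the skirt of the small knob about 15.7 px across, or 44 mm, so that is the right one. Its nose points at about -42° in the world. The sealer's yaw is about -14.5°, with its axis at (0.567,-0.101) and the tread at (0.452,-0.071).

```bash
python3 - <<'E'
from h import *
a=np.load("pics/top0.npz"); P=cloud(campose("top"),a["d"])
for n,(r0,r1,c0,c1) in dict(red=(280,350,200,310),kraft=(330,419,90,210),stand=(100,200,360,480)).items():
    q=P[r0:r1,c0:c1].reshape(-1,3); print(n,np.nanpercentile(q[:,2],[5,50,95,99.5]).round(3),np.nanmin(q,0).round(2),np.nanmax(q,0).round(2))
E
```

```text
red [-0.001  0.07   0.075  0.143] [ 0.26 -0.09 -0.01] [0.46 0.22 0.2 ]
kraft [0.002 0.2   0.203 0.205] [-0.08  0.16 -0.39] [0.34 0.67 0.21]
stand [-0.763  0.199  0.506  0.508] [ 0.66 -0.97 -0.78] [ 1.21 -0.23  0.51]
```

```bash
python3 -m crank '[{"gripper":-1,"dx":-3,"dy":-3.3},{"gripper":-1,"dx":-3,"dy":-3.3},{"gripper":-1,"dx":-3,"dy":-3},{"gripper":-1,"dx":-3,"dy":-3},{"gripper":-1,"dx":-3,"dy":-3},{"gripper":-1,"dx":-3,"dy":-3},{"gripper":-1,"dx":-3,"dy":-3},{"gripper":-1,"dx":-3,"dy":-3}]' 20
```

```text
invalid input at $[0]: expected keys gripper, dx, dy, dz, wx, wy, wz
```

```bash
python3 -m crank '[{"gripper":-1,"dx":-1,"dy":-1,"dz":-2,"wx":0,"wy":0,"wz":0},{"gripper":-1,"dx":-2.5,"dy":-2.8,"dz":-1,"wx":0,"wy":0,"wz":0},{"gripper":-1,"dx":-2.5,"dy":-2.8,"dz":-1,"wx":0,"wy":0,"wz":0},{"gripper":-1,"dx":-2.5,"dy":-2.8,"dz":0,"wx":0,"wy":0,"wz":0},{"gripper":-1,"dx":-2.5,"dy":-2.8,"dz":0,"wx":0,"wy":0,"wz":0},{"gripper":-1,"dx":-2.5,"dy":-2.8,"dz":0,"wx":0,"wy":0,"wz":0},{"gripper":-1,"dx":-2.5,"dy":-2.8,"dz":0,"wx":0,"wy":0,"wz":0},{"gripper":-1,"dx":-2.5,"dy":-2.8,"dz":0,"wx":0,"wy":0,"wz":0}]' 20
python3 -m crank '[{"gripper":-1,"dx":-2.5,"dy":-2.8,"dz":0,"wx":0,"wy":0,"wz":0},{"gripper":-1,"dx":-2.5,"dy":-2.8,"dz":0,"wx":0,"wy":0,"wz":0},{"gripper":-1,"dx":-2.5,"dy":-2.8,"dz":0,"wx":0,"wy":0,"wz":0},{"gripper":-1,"dx":-2.5,"dy":-2.8,"dz":0,"wx":0,"wy":0,"wz":0},{"gripper":-1,"dx":-2.5,"dy":-2.8,"dz":0,"wx":0,"wy":0,"wz":0},{"gripper":-1,"dx":-2.5,"dy":-2.8,"dz":0,"wx":0,"wy":0,"wz":0},{"gripper":-1,"dx":-2.5,"dy":-2.8,"dz":0,"wx":0,"wy":0,"wz":0},{"gripper":-1,"dx":-2.5,"dy":-2.8,"dz":0,"wx":0,"wy":0,"wz":0}]'
```

```text
time: 0.77
ee_pos: [0.265, 0.2854, 0.4446]
tcp_rot: [0.125, 0.992, -0.0, 0.0]
ft_force: [-0.3, 0.5, 0.3]
grip_width: 0.473
finger_force: 0.0
time: 1.43
ee_pos: [0.403, 0.0183, 0.4447]
tcp_rot: [0.126, 0.992, 0.0, 0.0]
ft_force: [0.2, 0.8, 0.3]
grip_width: 0.007
finger_force: 0.0
```

```bash
python3 -m crank '[{"gripper":-1,"dx":-1.74,"dy":-1.85,"dz":0,"wx":0,"wy":0,"wz":0},{"gripper":-1,"dx":-1.74,"dy":-1.85,"dz":2,"wx":0,"wy":0,"wz":0},{"gripper":-1,"dx":-1.74,"dy":-1.85,"dz":3,"wx":0,"wy":0,"wz":0},{"gripper":-1,"dx":-1.74,"dy":-1.85,"dz":3,"wx":0,"wy":0,"wz":0},{"gripper":-1,"dx":0,"dy":0,"dz":3,"wx":0,"wy":0,"wz":0},{"gripper":-1,"dx":0,"dy":0,"dz":3,"wx":0,"wy":0,"wz":0},{"gripper":-1,"dx":0,"dy":0,"dz":3,"wx":0,"wy":0,"wz":0},{"gripper":-1,"dx":0,"dy":0,"dz":1,"wx":0,"wy":0,"wz":0}]'
python3 - <<'E'
from h import *
o=manip.get_obs(); print(o["ee_pos"],o["ft_force"])
im,d=viewer.capture("wrist"); cv2.imwrite("pics/w1.png",im[:,:,::-1]); im,d=viewer.capture("scene"); cv2.imwrite("pics/s1.png",cv2.resize(im[150:290,250:420,::-1],None,fx=3,fy=3))
a=cv2.imread("pics/w1.png"); b=cv2.imread("pics/s1.png"); cv2.imwrite("pics/m1.png",np.hstack([cv2.resize(a,(448,336)),cv2.resize(b,(352,336))]))
E
```

```text
time: 2.1
ee_pos: [0.4506, -0.0686, 0.2613]
tcp_rot: [0.126, 0.992, 0.0, -0.003]
ft_force: [-0.8, 1.4, 0.4]
grip_width: 0.002
finger_force: 0.0
[ 0.45061944 -0.06862881  0.26133546] [-0.76363448  1.42297832  0.37558744]
```

View pics/m1.png

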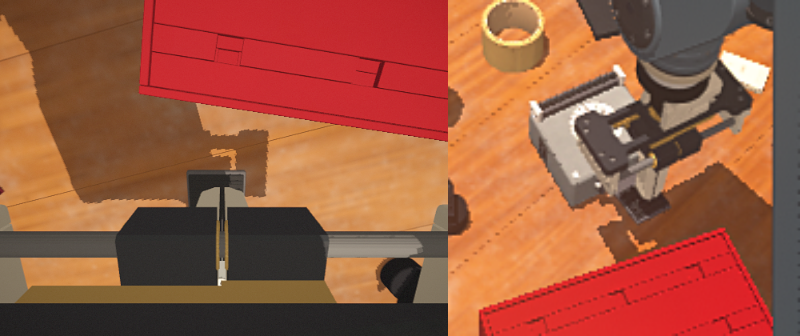

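The tips sit centred over the tread at about (220,185) in the wrist view, so I'll press now.

```bash
python3 -m crank '[{"gripper":-1,"dx":0,"dy":0,"dz":1.2,"wx":0,"wy":0,"wz":0},{"gripper":-1,"dx":0,"dy":0,"dz":0.7,"wx":0,"wy":0,"wz":0},{"gripper":-1,"dx":0,"dy":0,"dz":0.5,"wx":0,"wy":0,"wz":0},{"gripper":-1,"dx":0,"dy":0,"dz":0.5,"wx":0,"wy":0,"wz":0},{"gripper":-1,"dx":0,"dy":0,"dz":0.5,"wx":0,"wy":0,"wz":0},{"gripper":-1,"dx":0,"dy":0,"dz":0.4,"wx":0,"wy":0,"wz":0},{"gripper":-1,"dx":0,"dy":0,"dz":0,"wx":0,"wy":0,"wz":0},{"gripper":-1,"dx":0,"dy":0,"dz":0,"wx":0,"wy":0,"wz":0}]'
```

```text
time: 2.87
ee_pos: [0.4514, -0.0686, 0.2268]
tcp_rot: [0.126, 0.992, 0.0, -0.001]
ft_force: [-4.4, 1.4, 5.8]
grip_width: 0.002
finger_force: 3.3
```

```bash
python3 -m crank '[{"gripper":-1,"dx":0,"dy":0,"dz":0.3,"wx":0,"wy":0,"wz":0},{"gripper":-1,"dx":0,"dy":0,"dz":0.3,"wx":0,"wy":0,"wz":0},{"gripper":-1,"dx":0,"dy":0,"dz":0.2,"wx":0,"wy":0,"wz":0},{"gripper":-1,"dx":0,"dy":0,"dz":0.2,"wx":0,"wy":0,"wz":0},{"gripper":-1,"dx":0,"dy":0,"dz":0,"wx":0,"wy":0,"wz":0},{"gripper":-1,"dx":0,"dy":0,"dz":0,"wx":0,"wy":0,"wz":0},{"gripper":-1,"dx":0,"dy":0,"dz":0,"wx":0,"wy":0,"wz":0},{"gripper":-1,"dx":0,"dy":0,"dz":0,"wx":0,"wy":0,"wz":0}]'
```

```text
time: 3.53
ee_pos: [0.4516, -0.0686, 0.2192]
tcp_rot: [0.125, 0.992, -0.0, -0.0]
ft_force: [-17.4, 4.1, 50.1]
grip_width: 0.004
finger_force: 26.4
```

```bash
python3 -m crank '[{"gripper":-1,"dx":0,"dy":0,"dz":-1,"wx":0,"wy":0,"wz":0},{"gripper":-1,"dx":0,"dy":0,"dz":-1,"wx":0,"wy":0,"wz":0},{"gripper":-1,"dx":0,"dy":0,"dz":-2,"wx":0,"wy":0,"wz":0},{"gripper":-1,"dx":0,"dy":0,"dz":-3,"wx":0,"wy":0,"wz":0},{"gripper":-1,"dx":0,"dy":0,"dz":-3,"wx":0,"wy":0,"wz":0},{"gripper":0,"dx":0,"dy":0,"dz":-3,"wx":0,"wy":0,"wz":0},{"gripper":0,"dx":-1.5,"dy":2,"dz":-2,"wx":0,"wy":0,"wz":0},{"gripper":0,"dx":-1.8,"dy":3,"dz":0,"wx":0,"wy":0,"wz":0}]'
python3 -m crank '[{"gripper":0,"dx":-2,"dy":3,"dz":0,"wx":0,"wy":0,"wz":0},{"gripper":0,"dx":-2,"dy":3,"dz":0,"wx":0,"wy":0,"wz":0},{"gripper":0,"dx":-2,"dy":3,"dz":0,"wx":0,"wy":0,"wz":0},{"gripper":0,"dx":-2.5,"dy":6.4,"dz":0,"wx":0,"wy":0,"wz":0},{"gripper":0,"dx":0,"dy":3,"dz":0,"wx":0,"wy":0,"wz":7},{"gripper":0,"dx":0,"dy":0,"dz":0,"wx":0,"wy":0,"wz":7},{"gripper":0,"dx":0,"dy":0,"dz":0,"wx":0,"wy":0,"wz":7},{"gripper":0,"dx":0,"dy":0,"dz":0,"wx":0,"wy":0,"wz":7}]'
python3 - <<'E'
from h import *
o=manip.get_obs(); print(o["ee_pos"],o["tcp_rot"],o["qpos"])
im,d=viewer.capture("wrist"); np.savez("pics/w2.npz",im=im,d=d,**{k:o[k] for k in("ee_pos","tcp_rot")})
print(viewer.camera_params("wrist"))
t,dt=viewer.capture("top"); np.savez("pics/t2.npz",im=t,d=dt)
a=cv2.resize(im[:,:,::-1],(448,336)); b=cv2.resize(t[200:300,270:350,::-1],(352,336),interpolation=cv2.INTER_CUBIC); cv2.imwrite("pics/m2.png",np.hstack([a,b]))
E
```

```text
time: 4.2
ee_pos: [0.4967, -0.0292, 0.3714]
tcp_rot: [0.127, 0.992, -0.0, 0.004]
ft_force: [1.0, -1.1, -0.5]
grip_width: 0.174
finger_force: 0.0
time: 4.87
ee_pos: [0.6086, 0.1073, 0.3666]
tcp_rot: [0.364, 0.931, -0.0, 0.0]
ft_force: [-0.4, -0.6, 0.3]
grip_width: 0.502
finger_force: 0.0
[0.6085716  0.10728639 0.36659498] [ 3.64111191e-01  9.31355485e-01 -1.75517005e-05  9.60481690e-06] [ 9.91858157e-02  5.11969477e-01  1.50455881e+00 -4.43303873e-05
  1.12506321e+00 -7.26234785e-01]
{'camera_matrix': array([[304.24040431,   0.        , 277.2466711 ],
       [  0.        , 304.24040431, 203.57545633],
       [  0.        ,   0.        ,   1.        ]]), 'tool_from_camera': array([[-8.58316057e-05,  9.65622347e-01,  2.59948988e-01,
         7.17436130e-02],
       [ 9.99999992e-01,  1.07078950e-04, -6.75756506e-05,
        -1.21236372e-03],
       [-9.30876230e-05,  2.59948980e-01, -9.65622348e-01,
         1.95065671e-02],
       [ 0.00000000e+00,  0.00000000e+00,  0.00000000e+00,
         1.00000000e+00]])}
```

View pics/m2.png

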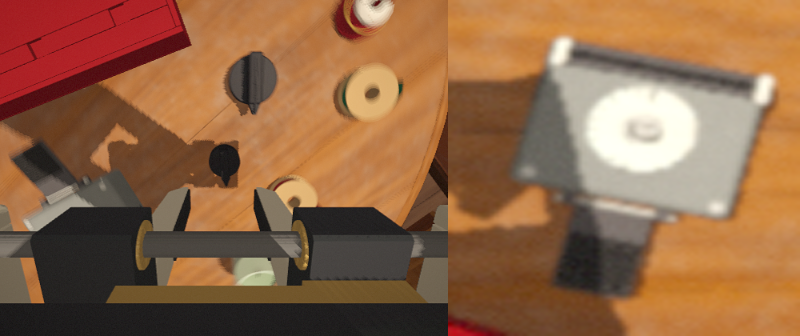

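In the wrist view the knob is at full-size pixel (279,200), with its nose pointing down the image along tool -x. The treadle is back up. Next: exact centre and nose direction.

```bash
python3 - <<'E'
from h import *
a=np.load("pics/w2.npz"); o={k:a[k] for k in("ee_pos","tcp_rot")}; cam=campose("wrist",o); P=cloud(cam,a["d"])
reg=np.zeros((420,560),bool); reg[170:240,250:310]=1
dark=a["im"].max(2)<70
q=P[reg&dark]; print(len(q),np.nanpercentile(q[:,2],[5,50,95]).round(4))
sk=P[reg&(P[...,2]>.015)&(P[...,2]<.024)][:,:2]; c,r=cv2.minEnclosingCircle((sk*1000).astype(np.float32)); print("skirt",c,r,len(sk))
top=P[reg&(P[...,2]>.031)&(P[...,2]<.045)]; t=top[:,:2]; rc=cv2.minAreaRect((t*1000).astype(np.float32)); print("bar",rc,np.median(top[:,2]),len(t))
m=t.mean(0); w,v=np.linalg.eigh(np.cov((t-m).T)); print("dir",np.degrees(np.arctan2(v[1,1],v[0,1])),m)
# colour-only: dark blob ray-cast to z=.02
n,l,s,ce=cv2.connectedComponentsWithStats((reg&dark).astype(np.uint8)); i=1+s[1:,4].argmax(); print(s[i],ce[i],plane(cam,ce[i],.02))
vs,us=np.where(reg&dark); tip=np.array([us[vs==vs.max()].mean(),vs.max()]); print(tip,plane(cam,tip,.029))
Rt=R.from_quat(o["tcp_rot"]).as_matrix(); print("tool x yaw",np.degrees(np.arctan2(Rt[1,0],Rt[0,0])), Rt.round(3).tolist())
# sealer from both top pictures, and wrist
for f in ("top0","t2"):
    b=np.load(f"pics/{f}.npz"); k=campose("top"); Q=cloud(k,b["d"]); im=b["im"].astype(int)
    mm=np.zeros((420,560),np.uint8); mm[215:265,290:340]=1; mm&=((im.min(2)>190)).astype(np.uint8)
    n,l,s,ce=cv2.connectedComponentsWithStats(mm); i=1+s[1:,4].argmax()
    cn,_=cv2.findContours((l==i).astype(np.uint8),0,1); e=cv2.fitEllipse(max(cn,key=len)); print(f,s[i],e,plane(k,e[0],.052),"diam",np.array(e[1])*(1.233-.052)/434)
E
```

```text
1347 [0.0109 0.021  0.0393]
skirt (621.0527954101562, 99.38385772705078) 22.043479919433594 801
bar ((624.5588989257812, 96.79204559326172), (11.982542037963867, 51.062225341796875), 53.275848388671875) 0.038284845626048475 484
dir 143.57686008594095 [0.62183349 0.09882834]
[ 261  180   39   53 1347] [280.12249443 201.9925761 ] [[0.62056914 0.09893055 0.02      ]]
[282.5 232. ] [[0.64594012 0.07909854 0.029     ]]
tool x yaw 137.294211764545 [[-0.735, 0.678, 0.0], [0.678, 0.735, -0.0], [-0.0, -0.0, -1.0]]
top0 [301 225  26  26 501] ((313.5549011230469, 237.87399291992188), (24.521753311157227, 25.01422119140625), 95.52223205566406) [[ 0.5672824  -0.10279437  0.052     ]] diam [0.06672855 0.06806865]
t2 [301 225  26  27 522] ((313.5856628417969, 237.8074188232422), (25.073001861572266, 25.35747528076172), 105.97567749023438) [[ 0.56746221 -0.10288111  0.052     ]] diam [0.06822861 0.06900271]
```

```bash
python3 -m crank '[{"gripper":0,"dx":-1.46,"dy":0.25,"dz":1,"wx":0,"wy":0,"wz":0},{"gripper":0,"dx":0,"dy":0,"dz":2.5,"wx":0,"wy":0,"wz":-6.1},{"gripper":0,"dx":0,"dy":0,"dz":3,"wx":0,"wy":0,"wz":0},{"gripper":0,"dx":0,"dy":0,"dz":3,"wx":0,"wy":0,"wz":0},{"gripper":0,"dx":0,"dy":0,"dz":3,"wx":0,"wy":0,"wz":0},{"gripper":0,"dx":0,"dy":0,"dz":2,"wx":0,"wy":0,"wz":0},{"gripper":0,"dx":0,"dy":0,"dz":1,"wx":0,"wy":0,"wz":0},{"gripper":0,"dx":0,"dy":0,"dz":0,"wx":0,"wy":0,"wz":0}]'
python3 - <<'E'
from h import *
o=manip.get_obs(); print(o["ee_pos"],o["ft_force"])
im,d=viewer.capture("wrist"); cv2.imwrite("pics/w3.png",im[:,:,::-1])
E
```

```text
time: 5.63
ee_pos: [0.6205, 0.0984, 0.2098]
tcp_rot: [0.31, 0.951, -0.001, -0.001]
ft_force: [0.1, -0.1, -0.1]
grip_width: 0.498
finger_force: 0.0
[0.62046569 0.09839137 0.20981254] [ 0.06710687 -0.10279854 -0.13661042]
```

View pics/w3.png

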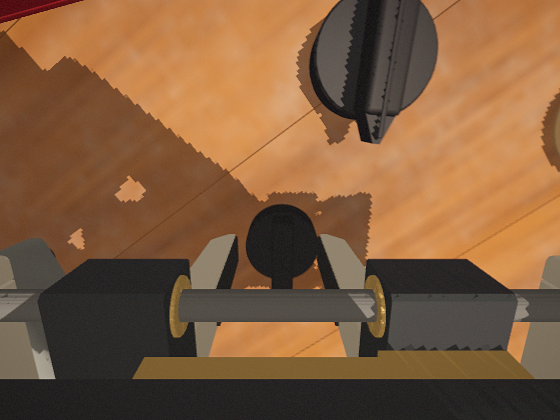

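The knob at (282,240) is centred between the fingers, and its bar is in line with the tool. I'll lower a touch, close and lift.

```bash
python3 -m crank '[{"gripper":0,"dx":0,"dy":0,"dz":0.15,"wx":0,"wy":0,"wz":0},{"gripper":-1,"dx":0,"dy":0,"dz":0,"wx":0,"wy":0,"wz":0},{"gripper":-1,"dx":0,"dy":0,"dz":0,"wx":0,"wy":0,"wz":0},{"gripper":-1,"dx":0,"dy":0,"dz":0,"wx":0,"wy":0,"wz":0},{"gripper":-1,"dx":0,"dy":0,"dz":0,"wx":0,"wy":0,"wz":0},{"gripper":-1,"dx":0,"dy":0,"dz":0,"wx":0,"wy":0,"wz":0},{"gripper":-1,"dx":0,"dy":0,"dz":0,"wx":0,"wy":0,"wz":0},{"gripper":-1,"dx":0,"dy":0,"dz":0,"wx":0,"wy":0,"wz":0}]' 45
python3 - <<'E'
from h import *
o=manip.get_obs(); print(o["ee_pos"],np.degrees(R.from_quat(o["tcp_rot"]).as_euler("ZYX")),o["ft_force"],o["grip_width"]*93,o["finger_force"])
E
```

```text
time: 6.35
ee_pos: [0.621, 0.0986, 0.2105]
tcp_rot: [0.312, 0.95, 0.0, 0.0]
ft_force: [-0.0, -0.1, 2.0]
grip_width: 0.123
finger_force: 45.0
[0.6209998  0.09859309 0.21045131] [1.43679694e+02 1.33048787e-02 1.79985532e+02] [-0.01326299 -0.10280788  1.98815032] 11.407613727383547 45.00049889087677
```

```bash
python3 -m crank '[{"gripper":-1,"dx":0,"dy":0,"dz":-2,"wx":0,"wy":0,"wz":0},{"gripper":-1,"dx":0,"dy":0,"dz":-3,"wx":0,"wy":0,"wz":0},{"gripper":-1,"dx":0,"dy":0,"dz":-3.5,"wx":0,"wy":0,"wz":0},{"gripper":-1,"dx":-1,"dy":-1.3,"dz":-3.5,"wx":0,"wy":0,"wz":0},{"gripper":-1,"dx":-1.5,"dy":-3,"dz":-2,"wx":0,"wy":0,"wz":0},{"gripper":-1,"dx":-2,"dy":-3.5,"dz":-1,"wx":0,"wy":0,"wz":0},{"gripper":-1,"dx":-2,"dy":-3.5,"dz":0,"wx":0,"wy":0,"wz":0},{"gripper":-1,"dx":-2,"dy":-3.5,"dz":0,"wx":0,"wy":0,"wz":0}]' 45
python3 -m crank '[{"gripper":-1,"dx":-1.9,"dy":-3.5,"dz":0,"wx":0,"wy":0,"wz":0},{"gripper":-1,"dx":0,"dy":0,"dz":0,"wx":0,"wy":0,"wz":-6},{"gripper":-1,"dx":0,"dy":0,"dz":0,"wx":0,"wy":0,"wz":-6},{"gripper":-1,"dx":0,"dy":0,"dz":0,"wx":0,"wy":0,"wz":-6},{"gripper":-1,"dx":0,"dy":0,"dz":0,"wx":0,"wy":0,"wz":-3.8},{"gripper":-1,"dx":0,"dy":0,"dz":0,"wx":0,"wy":0,"wz":0},{"gripper":-1,"dx":0,"dy":0,"dz":0,"wx":0,"wy":0,"wz":0},{"gripper":-1,"dx":0,"dy":0,"dz":0,"wx":0,"wy":0,"wz":0}]'
python3 - <<'E'
from h import *
o=manip.get_obs(); print(o["ee_pos"],np.degrees(R.from_quat(o["tcp_rot"]).as_euler("ZYX")))
im,d=viewer.capture("wrist"); np.savez("pics/w4.npz",im=im,d=d,**{k:o[k] for k in("ee_pos","tcp_rot")}); cv2.imwrite("pics/w4.png",im[:,:,::-1])
E
```

```text
time: 7.02
ee_pos: [0.6012, -0.0725, 0.3612]
tcp_rot: [0.311, 0.95, 0.0, 0.001]
ft_force: [0.7, -0.7, 0.0]
grip_width: 0.127
finger_force: 45.0
time: 7.68
ee_pos: [0.5963, -0.1104, 0.3601]
tcp_rot: [0.128, 0.992, 0.0, -0.0]
ft_force: [0.1, 0.9, -1.0]
grip_width: 0.12
finger_force: 45.0
[ 0.59629756 -0.11039955  0.36014732] [ 1.65346452e+02 -1.14198766e-02 -1.79998703e+02]
```

View pics/w4.png

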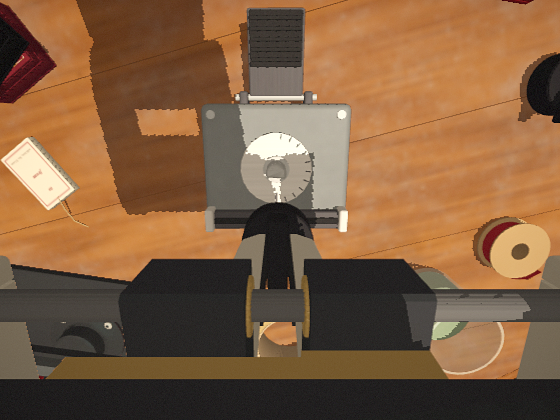

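The wrist view shows the dial at about (277,167), the spindle in it at (277,169), and the held knob at (279,230). The treadle is up. Next I'll measure the spindle top, its flat and the sealer yaw.

```bash
python3 - <<'E'
from h import *
a=np.load("pics/w4.npz"); o={k:a[k] for k in("ee_pos","tcp_rot")}; cam=campose("wrist",o); P=cloud(cam,a["d"])
reg=np.zeros((420,560),bool); reg[150:195,255:305]=1
q=P[reg&(P[...,2]>.074)&(P[...,2]<.09)]
print("spindle top",len(q),np.median(q[:,2]),cv2.minEnclosingCircle((q[:,:2]*1000).astype(np.float32)))
s=np.array([.5673,-.1028]); ang=np.radians(-14.5); ex=np.array([np.cos(ang),np.sin(ang)]); ey=np.array([-ex[1],ex[0]])
e=(q[:,:2]-s); print("along x",(e@ex*1000).min().round(1),(e@ex*1000).max().round(1),"along y",(e@ey*1000).min().round(1),(e@ey*1000).max().round(1))
reg[:]=0; reg[95:235,195:360]=1
d=P[reg&(P[...,2]>.047)&(P[...,2]<.055)]; rc=cv2.minAreaRect((d[:,:2]*1000).astype(np.float32)); print("deck",rc,np.median(d[:,2]))
b=cv2.boxPoints(rc); L=max(((b[i]-b[i-1]) for i in range(4)),key=np.linalg.norm); print("long edge yaw",np.degrees(np.arctan2(L[1],L[0]))%180)
t=P[5:95,240:310]; t=t[(t[...,2]>.035)&(t[...,2]<.06)]; rc=cv2.minAreaRect((t[:,:2]*1000).astype(np.float32)); print("treadle",rc)
im=a["im"]; g=cv2.inRange(im,(200,200,190),(255,255,255))
cv2.imwrite("pics/c4.png",cv2.resize(im[125:245,220:340,::-1],(600,600),interpolation=cv2.INTER_CUBIC))
E
```

```text
spindle top 266 0.0800142609179609 ((567.0448608398438, -105.11498260498047), 8.915163040161133)
along x -8.1 5.3 along y -11.0 6.5
deck ((558.5728149414062, -103.08550262451172), (138.1828155517578, 99.4515151977539), 75.34148406982422) 0.05073094310286047
long edge yaw 75.34146
treadle ((468.2237548828125, -80.62800598144531), (63.543212890625, 69.06266021728516), 75.34089660644531)
```

View pics/c4.png

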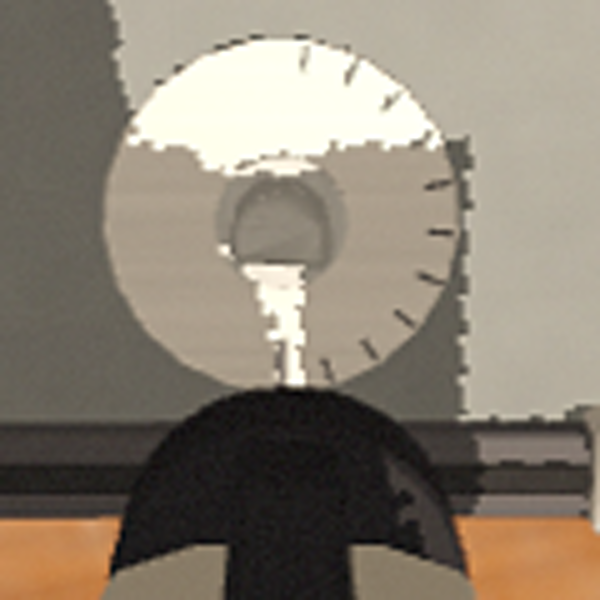

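The crop shows the D's flat facing down, towards the zero mark and the nose, so the spindle is at zero. I'll measure the held knob in the same picture so that calibration bias cancels.

```bash
python3 - <<'E'
from h import *
from scipy.optimize import least_squares
a=np.load("pics/w4.npz"); o={k:a[k] for k in("ee_pos","tcp_rot")}; cam=campose("wrist",o); P=cloud(cam,a["d"])
Rt=R.from_quat(o["tcp_rot"]).as_matrix(); T=(P-o["ee_pos"])@Rt   # tool coords
reg=np.zeros((420,560),bool); reg[195:245,235:325]=1
m=reg&(a["im"].max(2)<75)&(T[...,2]>.13)&(T[...,2]<.24)
print(m.sum(),np.percentile(T[m][:,2],[2,25,50,75,98]).round(4))
zt=np.percentile(T[m][:,2],40); sk=T[m&(abs(T[...,2]-zt)<.004)]
# outer rim: convex hull points with the largest tool x
h=cv2.convexHull((sk[:,:2]*1000).astype(np.float32))[:,0]; h=h[h[:,0]>h[:,0].max()-14]
for r in (22.,21.6): print("knob axis in tool mm",least_squares(lambda c:np.hypot(*(h-c).T)-r,[0,0]).x.round(2),len(h),zt)
reg[:]=0; reg[150:195,255:305]=1; S=P[reg&(P[...,2]>.074)&(P[...,2]<.09)]
S=((S-o["ee_pos"])@Rt)[:,:2]*1000; H=cv2.convexHull(S.astype(np.float32))[:,0]; x0=np.percentile(S[:,0],1)
H=H[H[:,0]>x0+2.5]; f=least_squares(lambda p:np.hypot(*(H-p[:2]).T)-p[2],[30,0,9]).x; print("spindle in tool mm",f.round(2))
E
```

```text
2033 [0.1711 0.1734 0.1897 0.1909 0.207 ]
knob axis in tool mm [ 0.92 -1.01] 21 0.1891725057532216
knob axis in tool mm [ 1.42 -1.03] 21 0.1891725057532216
spindle in tool mm [29.21 -2.38  8.84]
```

```bash
python3 -m crank '[{"gripper":-1,"dx":1.4,"dy":-0.1,"dz":0,"wx":0,"wy":0,"wz":0},{"gripper":-1,"dx":1.45,"dy":0,"dz":0,"wx":0,"wy":0,"wz":0},{"gripper":-1,"dx":0,"dy":0,"dz":2.5,"wx":0,"wy":0,"wz":0},{"gripper":-1,"dx":0,"dy":0,"dz":2.5,"wx":0,"wy":0,"wz":0},{"gripper":-1,"dx":0,"dy":0,"dz":1,"wx":0,"wy":0,"wz":0},{"gripper":-1,"dx":0,"dy":0,"dz":0.2,"wx":0,"wy":0,"wz":0},{"gripper":-1,"dx":0,"dy":0,"dz":0,"wx":0,"wy":0,"wz":0},{"gripper":-1,"dx":0,"dy":0,"dz":0,"wx":0,"wy":0,"wz":0}]'
python3 - <<'E'
from h import *
o=manip.get_obs(); print(o["ee_pos"],o["ft_force"],o["moment"])
E
python3 -m crank '[{"gripper":-1,"dx":0,"dy":0,"dz":0.2,"wx":0,"wy":0,"wz":0},{"gripper":-1,"dx":0,"dy":0,"dz":0.2,"wx":0,"wy":0,"wz":0},{"gripper":-1,"dx":0,"dy":0,"dz":0.2,"wx":0,"wy":0,"wz":0},{"gripper":-1,"dx":0,"dy":0,"dz":0.2,"wx":0,"wy":0,"wz":0},{"gripper":-1,"dx":0,"dy":0,"dz":0.1,"wx":0,"wy":0,"wz":0},{"gripper":-1,"dx":0,"dy":0,"dz":0,"wx":0,"wy":0,"wz":0},{"gripper":-1,"dx":0,"dy":0,"dz":0,"wx":0,"wy":0,"wz":0},{"gripper":-1,"dx":0,"dy":0,"dz":0,"wx":0,"wy":0,"wz":0}]'
```

```text
time: 8.4
ee_pos: [0.5689, -0.1044, 0.2993]
tcp_rot: [0.127, 0.992, -0.0, 0.001]
ft_force: [-0.0, 0.5, -0.7]
grip_width: 0.122
finger_force: 45.0
[ 0.56891428 -0.10440441  0.2992877 ] [-0.00101312  0.51166407 -0.68288473] [-0.00407657 -0.01015918  0.00400972]
time: 9.07
ee_pos: [0.5685, -0.1043, 0.2893]
tcp_rot: [0.126, 0.992, -0.0, 0.0]
ft_force: [0.6, 0.6, 0.5]
grip_width: 0.128
finger_force: 45.0
```

```bash
python3 -m crank '[{"gripper":-1,"dx":0,"dy":0,"dz":0.1,"wx":0,"wy":0,"wz":0},{"gripper":-1,"dx":0,"dy":0,"dz":0.1,"wx":0,"wy":0,"wz":0},{"gripper":-1,"dx":0,"dy":0,"dz":0.1,"wx":0,"wy":0,"wz":0},{"gripper":-1,"dx":0,"dy":0,"dz":0.1,"wx":0,"wy":0,"wz":0},{"gripper":-1,"dx":0,"dy":0,"dz":0.1,"wx":0,"wy":0,"wz":0},{"gripper":-1,"dx":0,"dy":0,"dz":0,"wx":0,"wy":0,"wz":0},{"gripper":-1,"dx":0,"dy":0,"dz":0,"wx":0,"wy":0,"wz":0},{"gripper":-1,"dx":0,"dy":0,"dz":0,"wx":0,"wy":0,"wz":0}]'
python3 - <<'E'
from h import *
o=manip.get_obs(); Rt=R.from_quat(o["tcp_rot"]).as_matrix(); print(o["ee_pos"],o["ft_force"]@Rt,o["moment"]@Rt)
E
```

```text
time: 9.73
ee_pos: [0.5685, -0.1043, 0.2842]
tcp_rot: [0.126, 0.992, -0.0, -0.0]
ft_force: [-1.7, -0.1, -0.4]
grip_width: 0.126
finger_force: 45.0
[ 0.56848128 -0.10431991  0.2842403 ] [ 1.58830863 -0.51378841  0.41735167] [-0.03811078  0.03126088 -0.07076839]
```

It's sliding on with only a small side force, so I'll carry on to the seat.

```bash
python3 -m crank '[{"gripper":-1,"dx":0,"dy":0,"dz":0.2,"wx":0,"wy":0,"wz":0},{"gripper":-1,"dx":0,"dy":0,"dz":0.2,"wx":0,"wy":0,"wz":0},{"gripper":-1,"dx":0,"dy":0,"dz":0.2,"wx":0,"wy":0,"wz":0},{"gripper":-1,"dx":0,"dy":0,"dz":0.2,"wx":0,"wy":0,"wz":0},{"gripper":-1,"dx":0,"dy":0,"dz":0.2,"wx":0,"wy":0,"wz":0},{"gripper":-1,"dx":0,"dy":0,"dz":0.1,"wx":0,"wy":0,"wz":0},{"gripper":-1,"dx":0,"dy":0,"dz":0,"wx":0,"wy":0,"wz":0},{"gripper":-1,"dx":0,"dy":0,"dz":0,"wx":0,"wy":0,"wz":0}]'
python3 - <<'E'
from h import *
o=manip.get_obs(); Rt=R.from_quat(o["tcp_rot"]).as_matrix(); print(o["ee_pos"],o["ft_force"]@Rt,o["moment"]@Rt)
E
python3 -m crank '[{"gripper":-1,"dx":0,"dy":0,"dz":0.1,"wx":0,"wy":0,"wz":0},{"gripper":-1,"dx":0,"dy":0,"dz":0.1,"wx":0,"wy":0,"wz":0},{"gripper":-1,"dx":0,"dy":0,"dz":0.1,"wx":0,"wy":0,"wz":0},{"gripper":-1,"dx":0,"dy":0,"dz":0.1,"wx":0,"wy":0,"wz":0},{"gripper":-1,"dx":0,"dy":0,"dz":0,"wx":0,"wy":0,"wz":0},{"gripper":-1,"dx":0,"dy":0,"dz":0,"wx":0,"wy":0,"wz":0},{"gripper":-1,"dx":0,"dy":0,"dz":0,"wx":0,"wy":0,"wz":0},{"gripper":-1,"dx":0,"dy":0,"dz":0,"wx":0,"wy":0,"wz":0}]' 55
python3 - <<'E'
from h import *
o=manip.get_obs(); Rt=R.from_quat(o["tcp_rot"]).as_matrix(); print(o["ee_pos"],o["ft_force"]@Rt,o["moment"]@Rt)
E
```

```text
time: 10.4
ee_pos: [0.5685, -0.1043, 0.2732]
tcp_rot: [0.126, 0.992, -0.0, -0.0]
ft_force: [0.0, -0.5, -0.7]
grip_width: 0.121
finger_force: 45.0
[ 0.56848526 -0.10432466  0.2732093 ] [-0.13268059 -0.43386104  0.71434285] [-0.0440704  -0.00545459 -0.00373828]
time: 11.07
ee_pos: [0.5687, -0.1044, 0.2698]
tcp_rot: [0.126, 0.992, -0.0, 0.0]
ft_force: [-1.3, 0.2, 6.1]
grip_width: 0.125
finger_force: 55.0
[ 0.56865676 -0.10435188  0.26977918] [ 1.30104011 -0.16614338 -6.05718237] [0.04100079 0.25174194 0.02750195]
```

```bash
python3 -m crank '[{"gripper":-1,"dx":0,"dy":0,"dz":0.1,"wx":0,"wy":0,"wz":0},{"gripper":-1,"dx":0,"dy":0,"dz":0.1,"wx":0,"wy":0,"wz":0},{"gripper":-1,"dx":0,"dy":0,"dz":0.1,"wx":0,"wy":0,"wz":0},{"gripper":-1,"dx":0,"dy":0,"dz":0,"wx":0,"wy":0,"wz":0},{"gripper":-1,"dx":0,"dy":0,"dz":0,"wx":0,"wy":0,"wz":0},{"gripper":-1,"dx":0,"dy":0,"dz":0,"wx":0,"wy":0,"wz":0},{"gripper":-1,"dx":0,"dy":0,"dz":0,"wx":0,"wy":0,"wz":0},{"gripper":-1,"dx":0,"dy":0,"dz":0,"wx":0,"wy":0,"wz":0}]' 55
python3 - <<'E'
from h import *
o=manip.get_obs(); Rt=R.from_quat(o["tcp_rot"]).as_matrix(); print(o["ee_pos"],o["ft_force"]@Rt,o["moment"]@Rt)
E
```

```text
time: 11.73
ee_pos: [0.5688, -0.1044, 0.2673]
tcp_rot: [0.126, 0.992, -0.0, 0.001]
ft_force: [-2.0, 1.0, 10.7]
grip_width: 0.123
finger_force: 55.0
[ 0.56876032 -0.10438178  0.26727143] [  2.21568792   0.45101718 -10.69075223] [-0.01586453  0.41682398 -0.02638827]
```

```bash
python3 -m crank '[{"gripper":-1,"dx":0,"dy":0,"dz":0.05,"wx":0,"wy":0,"wz":0},{"gripper":-1,"dx":0,"dy":0,"dz":0.05,"wx":0,"wy":0,"wz":0},{"gripper":-1,"dx":0,"dy":0,"dz":0,"wx":0,"wy":0,"wz":0},{"gripper":-1,"dx":0,"dy":0,"dz":0,"wx":0,"wy":0,"wz":0},{"gripper":-1,"dx":0,"dy":0,"dz":0,"wx":0,"wy":0,"wz":0},{"gripper":-1,"dx":0,"dy":0,"dz":0,"wx":0,"wy":0,"wz":0},{"gripper":-1,"dx":0,"dy":0,"dz":0,"wx":0,"wy":0,"wz":0},{"gripper":-1,"dx":0,"dy":0,"dz":0,"wx":0,"wy":0,"wz":0}]' 55
python3 - <<'E'
from h import *
o=manip.get_obs(); Rt=R.from_quat(o["tcp_rot"]).as_matrix(); print(o["ee_pos"],o["ft_force"]@Rt,o["moment"]@Rt)
im,d=viewer.capture("wrist"); T=cloud(campose("wrist",o),d); m=np.zeros((420,560),bool); m[195:245,235:325]=1; m&=im.max(2)<75
z=T[m][:,2]; z=z[(z>.06)&(z<.1)]; print("skirt top z",np.percentile(z,[10,25,50,75]).round(4))
h,e=np.histogram(z,20); print(h,e.round(4))
cv2.imwrite("pics/w5.png",im[:,:,::-1])
E
```

```text
time: 12.4
ee_pos: [0.569, -0.1044, 0.2671]
tcp_rot: [0.126, 0.992, -0.0, 0.001]
ft_force: [-4.6, 0.8, 18.6]
grip_width: 0.124
finger_force: 55.0
[ 0.56896164 -0.10442898  0.26709346] [  4.64896427  -0.3891471  -18.58755641] [-0.01055809  0.83713722  0.0180292 ]
skirt top z [0.0689 0.0764 0.0775 0.0939]
[ 33  39  47  40  52  40  58  54 279 617  20  22  24  22  28  25  27  49
 367 140] [0.06   0.0619 0.0638 0.0656 0.0675 0.0694 0.0712 0.0731 0.075  0.0769
 0.0787 0.0806 0.0825 0.0843 0.0862 0.0881 0.09   0.0918 0.0937 0.0956
 0.0974]
```

View pics/w5.png

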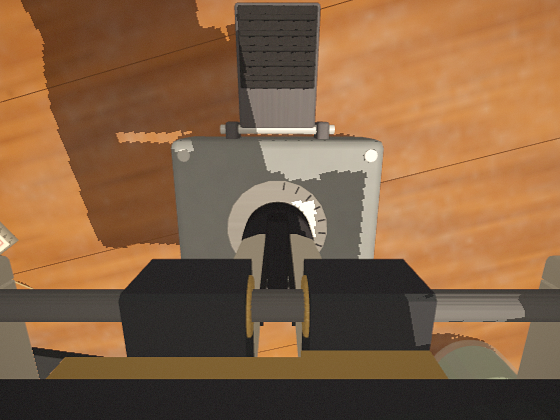

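The knob sits over the dial at (277,225) with its skirt top at 77 mm, which is the 57 mm pushed-in height plus the 20 mm skirt. The force rose sharply at the stop, and the treadle is up. Handing in.

```bash
python3 -c "
from station import manip; print(manip.close_job())"
```

```text
the job is handed in; nothing more can be done
None
```

The job is handed in: I pressed the treadle to its stop and let it come back up, then pushed the 44 mm knob fully onto the spindle with its nose at zero; it ended held at 55 N and pressed in to the stop with about 19 N, but no verdict came back.

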